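Fit the spare filter cassette in the fume filter

TASK

Take the long filter cassette out of the plywood rack, turn it down flat and slide it lengthwise into the slot in the front of the white fume filter unit. Push it fully home, through the stiff seal near the end, until it stops hard. Leave the short cassette in the rack.

Things in the scene. Friction and masses are not known exactly. Their poses are not given: they have to be found in the camera images.
- cassette: long filter cassette: rigid slab 140 x 60 x 14 mm, grey frame with pale pleats, alike both ways round and either face up, about 0.16 kg. Origin at its centre; x along the 140 mm length, y through the 14 mm thickness, z along the 60 mm width. At the start it stands on a long edge in one bay of the rack (z up), top edge 68 mm above the bench.
- short_cassette: the other cassette in the rack, the same but only 100 mm long (100 x 60 x 14 mm), same axes; to be left where it stands.
- rack: fixed plywood rack, base 170 x 150 mm, 8 mm thick; origin at the centre of its underside on the bench. Two bays run along its x, at y = +35 and -35 mm; each holds a cassette upright between four low posts (tops 40 mm above the bench, at x = +-36 mm, 2 mm play on each face). Which cassette stands in which bay varies.
- unit: fixed white desktop fume filter, 190 mm deep (x) x 190 mm wide (y) x 72 mm high, round fan grille on top. Origin at the centre of its underside on the bench; its front face, at x = -95 mm, looks towards the robot and has the slot in its middle (y = 0); +x is the direction of insertion.
- slot_mouth (a point): middle of the lower edge of the slot's mouth in the unit's front, 22 mm above the bench, axes as the unit's. The level slot is 62 mm wide, 16 mm high, with no lead-in. Hard stops 134 mm in: a cassette that is home still shows 6 mm, its centre 64 mm behind the mouth. From about 120 mm in, it must push back a sliding seal that resists with about 3 N and stays where it is pushed.
Mind the look-alikes: they are no part of the job. Leave any red look-alike of the cassette alone. What is shaped like the rack but turquoise is not meant.

How it is judged:
On the way, in this order (a step that is already met when the one before it is completed fails the run):
1. the long cassette has been taken out of the rack (horizontal distance between cassette and rack above 0.12 m), for 0.1 s.
2. the cassette lies flat with its leading end inside the slot (at least 20 mm) (angle between the y axis of cassette and the z axis of slot_mouth, either way round below 0.15 rad and angle between the x axis of cassette and the x axis of slot_mouth, either way round below 0.1 rad and x of cassette in the frame of slot_mouth above -0.05 m and z of cassette in the frame of slot_mouth between 0.004 and 0.013 m), for 0.1 s.
At the end, for the whole second after the job is handed in: The long cassette lies flat in the filter's slot, pushed home to within 3.5 mm of its hard stops, lengthwise (within 0.06 rad), and at rest; the short cassette still stands in the rack (x of cassette in the frame of slot_mouth between 0.0605 and 0.068 m and y of cassette in the frame of slot_mouth between -0.005 and 0.005 m and z of cassette in the frame of slot_mouth between 0.003 and 0.013 m and angle between the y axis of cassette and the z axis of slot_mouth, either way round below 0.06 rad and angle between the x axis of cassette and the x axis of slot_mouth, either way round below 0.06 rad and linear speed of cassette below 0.01 m/s and horizontal distance between short_cassette and rack below 0.05 m and height (world z) of short_cassette above 0.03 m and angle between short_cassette's own z axis and vertical below 0.2 rad); the robot touches nothing.
It fails at once if the short cassette was taken out of the rack or moved more than 20 mm (distance of short_cassette from where it was at the start of the episode above 0.02 m).
It also fails if it takes over 64 s, if anything falls off the work surface, if the arm or the gripper's body presses on something with over 40 N, if the wrist force passes 120 N, or if a joint passes its speed limit or range.

ROBOT

A 6-joint arm with a two-finger parallel gripper is mounted at the origin on the work surface. World frame = base frame: x ahead of the robot, y to its left, z up, the work surface at z = 0. Lengths are in m, angles in rad, forces in N, time in s.
With the tool pointing down it reaches from about 0.375 to 0.9 m from the base axis. Payload 3.1 kg.
Tool frame: the origin (TCP) lies at the very end of the fingers, on their centre line; the grasp point (between the pads) lies 19 mm behind it; z points along the fingers, y is the line along which they close (so a half turn about z gives the same grasp; the last joint's range is limited). The gripper opens to 85 mm and grips with 20 to 120 N. Pads are 22 mm wide; open, the fingers measure 114 mm over their backs; the gripper's body (76 mm by 85 mm) begins 54 mm behind the grasp point. The pads swing forward as they close: fully open they stand 13 mm farther back than shut.
Start: joints at [-1.411, 0.527, 1.433, -0, 1.181, -0.178], TCP at [0.207, -0.59, 0.231] pointing down, gripper open.
Joint ranges: [-3.08, 3.08], [-0.75, 2.2], [0.22, 2.44], [-1.43, 4.57], [0, 2.65], [-2.85, 2.85]. Speed limits (rad/s): [2.79, 2.79, 3.14, 3.14, 3.14, 3.14].

INTERFACE

Orientations are given as a unit quaternion [x, y, z, w].
In Python, from station import manip, vision gives the robot as it stands.
- The arm moves only by the tool drive_tool, never from a script. Its argument "deltas" is a list that holds one entry, the list of rows, each a list of 4 numbers: the shift along the tool's x, y, z in mm, then the turn about the tool's z in rad. A call has 1 to 5 rows; each row is the pose to reach, as a shift and turn from the pose commanded when the call began, along the tool's axes at that moment; what a row does not reach only later rows make up. A row lasts 1/12 s, in which the tool goes at most 41.7 mm and 7.16 degrees, less where a joint would pass 70% of its speed; a pose out of reach is approached as far as the arm can. A call with a gripper value outside its range is refused whole. "jaw" is the finger opening in mm, from 0 to 85.4, set as the call begins (left out, the last holds). The fingers move at their own pace and stop on an object; "force" is the grip in N (left out, the last holds). Time passes only in rows, so rows that repeat a pose let the fingers close. It gives the time, the measured TCP pose, the force, the opening and the grip force at its end, in the units of the state.
- manip.sense(): the state, without advancing time (a new reading comes with each control period).
- vision.snapshot(name): name is "scene" or "side" or "wrist"; returns the picture (480x640x3 uint8, red, green, blue); there is no depth.
- vision.camera_model(name): a dict with "camera_matrix" (3x3 intrinsics, pixels), "rvec" (rotation vector, rad) and "tvec" (3), from world to camera coordinates, as OpenCV has them. Camera axes: x right, y down, z forward; pixel columns grow to the right and rows downward; lengths in m; the calibration is good to about 2 mm. The wrist camera is an equidistant fisheye: a pixel r from the principal point sees the ray r / f radians off the axis. A picture is of the moment at which its call begins: read the wrist's pose just before it. camera_model takes no time and is no camera call; for the wrist camera it gives the pose at the moment of the call.
- manip.sign_off(): hands the job in; it is judged then, once.
The state is a dict: "t": time; "q": joint angles; "qd": joint speeds; "tau": joint torques, N m; "tcp_pos": TCP position; "tool_rot": TCP orientation; "force": force on the tool from outside, world axes, zero at the start; "ft_torque": the same for the moment, N m; "finger_gap": opening from 0.0 (shut) to 1.0 (fully open); "gripper_force": force on a finger pad.
Only numpy, scipy, OpenCV 4.12 (cv2) and the standard library are available. Lean on these libraries where they do the work, as an engineer would, in place of code of your own. Each camera call takes 0.05 s, during which the arm holds its last target. There are 200 camera calls.

## Working session

There is one attempt and no reset: what is moved stays moved. The work goes in short steps, Python scripts to look and compute and a tool call to move; the robot and the scene stay as the last step left them, time stands still between calls to the robot, and variables do not carry over. Pictures are saved under pics/ and viewed, at most 10 in all, crops included, and the job is handed in when it is done.

Besides the shell and the picture viewer there is one more tool, called after "Call:" by a JSON object that holds its "fn" and its "kwargs", one argument or row to a line. drive_tool: Moves the arm, as the interface text tells. Its arguments: {"type":"object","properties":{"deltas":{"type":"array"},"jaw":{"type":"number"},"force":{"type":"number"}},"required":["deltas"]}

```bash
mkdir -p pics; python3 - <<'E'
from station import manip, vision
import cv2,numpy as np
for n in("scene","side","wrist"):
    im=vision.snapshot(n); cv2.imwrite(f"pics/{n}0.png",im[:,:,::-1])
    m=vision.camera_model(n); R=cv2.Rodrigues(np.array(m["rvec"]))[0]; print(n,np.round(m["camera_matrix"],1).tolist(),np.round(-R.T@np.ravel(m["tvec"]),3),np.round(R[2],2))
s=manip.sense(); print(s["t"],s["tcp_pos"],s["tool_rot"],s["finger_gap"])
E
```

```text
scene [[566.9, 0.0, 318.5], [0.0, 566.9, 237.1], [0.0, 0.0, 1.0]] [1.427 0.703 0.704] [-0.76 -0.38 -0.53]
side [[568.2, 0.0, 317.6], [0.0, 568.2, 247.2], [0.0, 0.0, 1.0]] [0.396 1.246 0.924] [ 0.07 -0.76 -0.64]
wrist [[371.6, 0.0, 317.2], [0.0, 371.6, 243.7], [0.0, 0.0, 1.0]] [ 0.284 -0.562  0.373] [-0.31 -0.11 -0.95]
0.15 [ 0.20706522 -0.58911554  0.23053015] [ 9.85771903e-01  1.68086321e-01  8.01694787e-06 -8.62513253e-04] 1.0026110437519693
```

View pics/scene0.png

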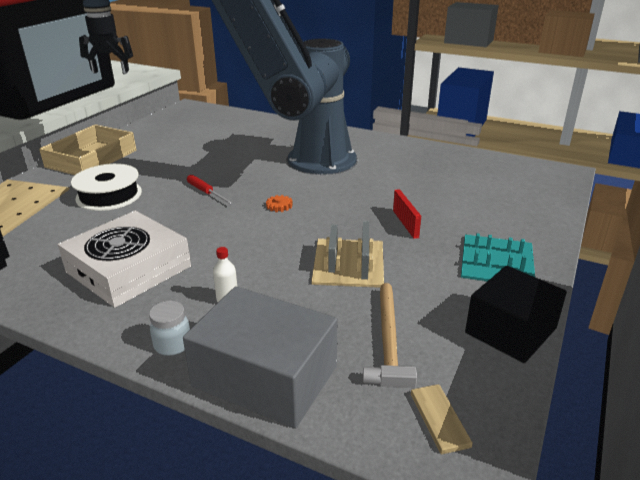

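View pics/side0.png

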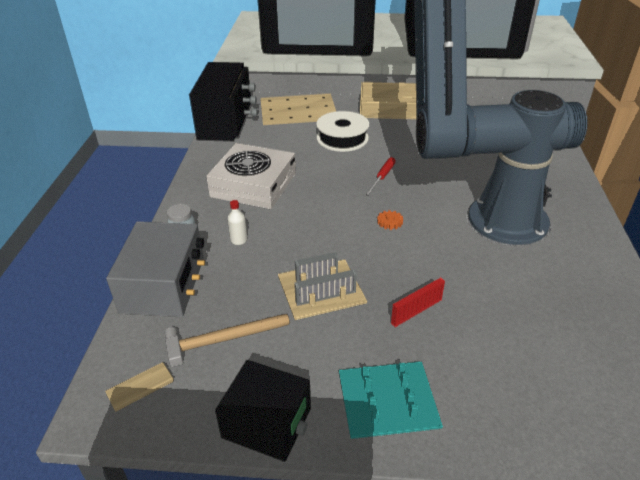

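Scene view: unit at (125,255), plywood rack at (348,260) holding two grey cassettes. The red look-alike is at (406,213) and the turquoise rack at (498,257). In the side view the unit is at (252,175), the rack at (322,288), the red one at (418,302) and the turquoise one at (390,398). Candidates for the long cassette are the rack's two slabs at side (317,270) and (325,290), and the red one, which is excluded. I'll check in an enlarged crop.

```bash
python3 - <<'E'
import cv2,numpy as np
def t(n,x,y,w,h): return cv2.resize(cv2.imread(f"pics/{n}0.png")[y:y+h,x:x+w],(400,300),interpolation=cv2.INTER_CUBIC)
# scale 4
a=np.hstack([t("scene",300,215,100,75),t("side",270,245,100,75)])
b=np.vstack([a,np.hstack([cv2.resize(cv2.imread("pics/scene0.png")[205:310,50:200],(400,280)).__getitem__(slice(None)) ,cv2.resize(cv2.imread("pics/side0.png")[135:214,200:313],(400,280))])])
cv2.imwrite("pics/c1.png",b)
E
```

```text
(no output)
```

View pics/c1.png

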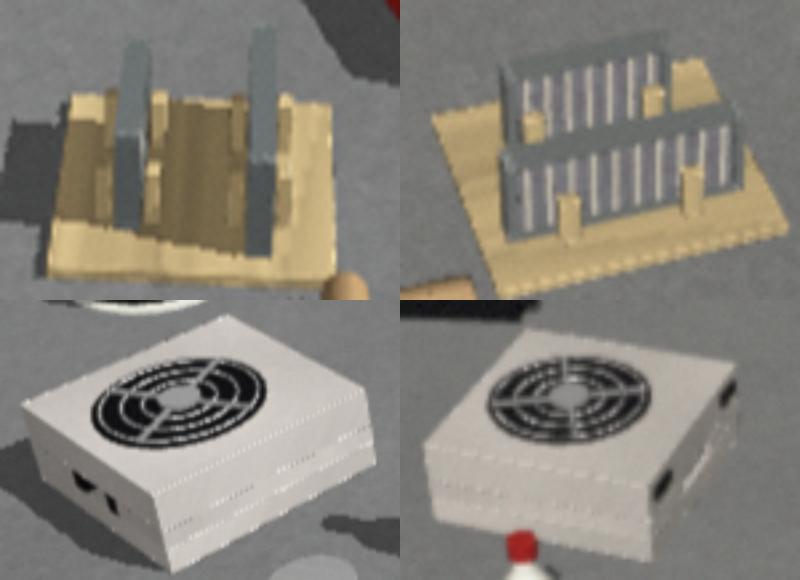

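View pics/wrist0.png

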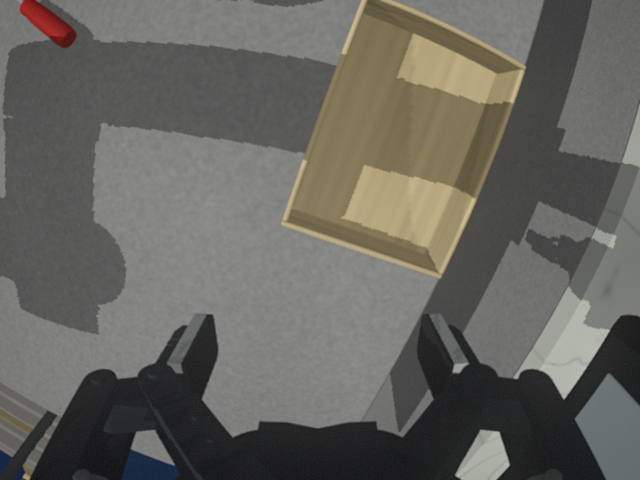

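The crop's top-right tile shows the nearer slab (side (297,283) to (355,272)) clearly longer than the one behind. That is the right-hand slab in the scene view ((365,254) to (366,222)), so I take it as the long cassette. The unit's front face is the edge from (187,238) to (134,211) in the scene view. The wrist view shows only the tray.

```bash
cat > h.py <<'E'
from station import manip, vision
import cv2,numpy as np
from scipy.spatial.transform import Rotation as Ro
def P(n):
    m=vision.camera_model(n); K=np.array(m["camera_matrix"]);R=cv2.Rodrigues(np.array(m["rvec"]))[0]
    return K@np.c_[R,np.ravel(m["tvec"])]
def tri(a,b):
    X=cv2.triangulatePoints(P("scene"),P("side"),np.array(a,float).T.copy(),np.array(b,float).T.copy()); return (X[:3]/X[3]).T
def wray(uv,m):  # wrist fisheye ray: origin, dirs
    K=np.array(m["camera_matrix"]);R=cv2.Rodrigues(np.array(m["rvec"]))[0];c=-R.T@np.ravel(m["tvec"])
    p=(np.array(uv,float)-K[:2,2])/K[0,0];r=np.linalg.norm(p,axis=-1,keepdims=True)
    d=np.concatenate([p/r*np.sin(r),np.cos(r)],-1)
    return c,d@R
def wplane(uv,m,z):
    c,d=wray(uv,m); return c+d*((z-c[2])/d[:,2])[:,None]
def wproj(X,m):
    K=np.array(m["camera_matrix"]);R=cv2.Rodrigues(np.array(m["rvec"]))[0]
    c=np.array(X)@R.T+np.ravel(m["tvec"]);r=np.linalg.norm(c[:,:2],axis=1)
    return K[:2,2]+K[0,0]*(np.arctan2(r,c[:,2])/r)[:,None]*c[:,:2]
def tool(p):  # world point -> shift in tool axes, mm
    s=manip.sense(); return Ro.from_quat(s["tool_rot"]).inv().apply(np.array(p)-s["tcp_pos"])*1000
E
python3 - <<'E'
from h import *
np.set_printoptions(precision=4,suppress=True)
print(tri([(365.1,254.4),(365.9,221.9),(134.4,211.4),(187.6,238),(108.1,277),(58.3,244.4)],[(296.2,283.4),(354.7,271.7),(295.2,152.8),(270.6,187.8),(207.1,175.4),(235.9,143.5)]))
s=manip.sense();R=Ro.from_quat(s["tool_rot"]).as_matrix();print(R)
E
```

```text
[[ 0.5262  0.359   0.0691]
 [ 0.4007  0.3095  0.0668]
 [ 0.5906 -0.1897  0.0676]
 [ 0.6353 -0.0024  0.0703]
 [ 0.8185 -0.0491  0.0719]
 [ 0.7738 -0.2308  0.0694]]
[[ 0.9435  0.3314 -0.0003]
 [ 0.3314 -0.9435  0.0017]
 [ 0.0003 -0.0017 -1.    ]]
```

The triangulated cassette is 135 mm long with its top at 68 mm, centre (0.464,0.334), yaw 21.5°. The unit comes out at 192 x 189 mm with its top at about 70 mm. Both agree with the text and are within reach. Moving now.

Call:
{"fn": "drive_tool", "kwargs": {
  "deltas": [
    [[32, -25, 0, 0], [64, -50, 0, 0], [96, -75, 0, 0], [128, -100, 0, 0], [160, -126, 0, 0]]
  ]
}}

```text
t: 0.57
tcp_pos: [0.3169, -0.4161, 0.231]
tool_rot: [0.986, 0.168, 0.0, -0.0]
force: [1.3, -0.7, 0.2]
finger_gap: 0.998
gripper_force: 0.0
```

Call:
{"fn": "drive_tool", "kwargs": {
  "deltas": [
    [[32, -25, 0, 0], [64, -50, 0, 0], [96, -75, 0, 0], [128, -100, 0, 0], [160, -126, 0, 0]]
  ]
}}

```text
t: 0.98
tcp_pos: [0.4262, -0.2441, 0.2313]
tool_rot: [0.986, 0.168, 0.0, 0.0]
force: [0.6, -0.6, 1.1]
finger_gap: 1.002
gripper_force: 0.0
```

```bash
python3 - <<'E'
from h import *
s=manip.sense();print(s["t"],s["tcp_pos"],s["q"])
im=vision.snapshot("wrist");cv2.imwrite("pics/w1.png",im[:,:,::-1])
import pickle;pickle.dump(vision.camera_model("wrist"),open("w1.pkl","wb"))
print(tool([0.4635,0.334,0.25]))
E
```

```text
0.9833 [ 0.42624883 -0.24413069  0.23129119] [-7.48081346e-01  3.48433082e-01  1.76100683e+00  8.37762838e-06
  1.03202159e+00  4.85347025e-01]
[ 224.43958946 -526.22766494  -15.26931699]
```

View pics/w1.png

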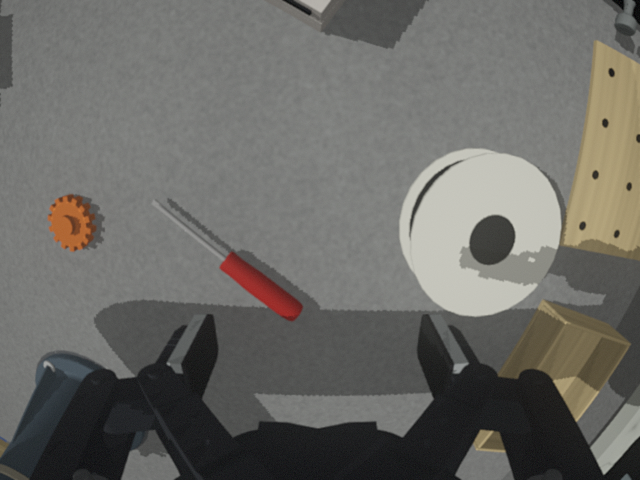

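The wrist view shows the unit's front corner at the top (330,15), the screwdriver from (155,203) to (300,312), the gear at (72,222) and the spool at (490,240). On to the rack.

Call:
{"fn": "drive_tool", "kwargs": {
  "deltas": [
    [[16, -37, 0, 0], [32, -74, 0, 0], [48, -111, 0, 0], [64, -148, 0, 0], [80, -185, 0, 0]]
  ]
}}

```text
t: 1.45
tcp_pos: [0.4393, -0.0432, 0.2313]
tool_rot: [0.986, 0.168, -0.0, -0.0]
force: [1.2, -0.0, -0.6]
finger_gap: 1.001
gripper_force: 0.0
```

Call:
{"fn": "drive_tool", "kwargs": {
  "deltas": [
    [[16, -37, 0, 0], [32, -74, 0, 0], [48, -111, 0, 0], [64, -148, 0, 0], [80, -185, 0, 0]]
  ]
}}

```text
t: 1.87
tcp_pos: [0.4536, 0.1581, 0.2313]
tool_rot: [0.986, 0.168, -0.0, 0.0]
force: [0.7, 0.1, -1.1]
finger_gap: 1.003
gripper_force: 0.0
```

Call:
{"fn": "drive_tool", "kwargs": {
  "deltas": [
    [[10, -32, 0, -0.04], [15, -64, 0, -0.04], [20, -96, 0, -0.04], [24, -116, 0, -0.04]]
  ]
}}

```text
t: 2.2
tcp_pos: [0.4371, 0.2762, 0.2311]
tool_rot: [0.982, 0.189, -0.0, -0.0]
force: [1.2, 0.8, -0.4]
finger_gap: 1.002
gripper_force: 0.0
```

```bash
python3 - <<'E'
from h import *
import pickle
np.set_printoptions(precision=4,suppress=True)
m1=pickle.load(open("w1.pkl","rb"))
print("screw tip,handle,gear,spool(z.06)",wplane([(155,203),(300,312),(72,222)],m1,0.01),wplane([(490,240)],m1,.06))
s=manip.sense();print(s["t"],s["tcp_pos"],s["q"])
m=vision.camera_model("wrist")
im=vision.snapshot("wrist");cv2.imwrite("pics/w2.png",im[:,:,::-1])
pickle.dump(m,open("w2.pkl","wb"))
print(tool([0.4635,0.334,0.25]))
print(wproj([(0.526,.359,.068),(.4007,.3095,.068)],m))
E
```

```text
screw tip,handle,gear,spool(z.06) [[ 0.3739 -0.0708  0.01  ]
 [ 0.3067 -0.2584  0.01  ]
 [ 0.3163  0.0352  0.01  ]] [[ 0.464  -0.3985  0.06  ]]
2.2 [0.4371 0.2762 0.2311] [0.3467 0.3832 1.7009 0.001  1.0579 1.5372]
[ 45.2558 -41.6621 -18.5931]
[[263.2401  84.1001]
 [266.9073 242.3099]]
```

View pics/w2.png

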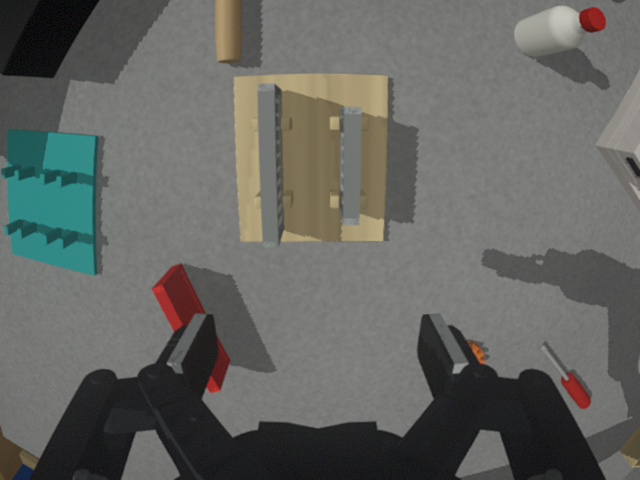

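The wrist view confirms the long slab on the left, from (267,85) to (271,243), and the short one from (352,108) to (350,223).

```bash
python3 - <<'E'
from h import *
import pickle
np.set_printoptions(precision=4,suppress=True)
m=pickle.load(open("w2.pkl","rb"))
a=wplane([(267,85),(271,243)],m,.068);d=a[0]-a[1];c=a.mean(0)
print(a,np.linalg.norm(d),np.degrees(np.arctan2(d[1],d[0])))
print(wplane([(352,108),(350,223),(235,76),(387,76),(241,241),(384,241)],m,.068)[:2],wplane([(235,76),(387,76),(241,241),(384,241)],m,.008))
R=Ro.from_quat(manip.sense()["tool_rot"]).as_matrix();print(np.degrees(np.arctan2(R[1,0],R[0,0])))
print(tool([c[0],c[1],.1]))
E
```

```text
[[0.5263 0.3558 0.068 ]
 [0.4014 0.3059 0.068 ]] 0.1344852571002205 21.778826328367753
[[0.5336 0.285  0.068 ]
 [0.4435 0.2491 0.068 ]] [[0.5272 0.3987 0.008 ]
 [0.5811 0.2614 0.008 ]
 [0.3698 0.3362 0.008 ]
 [0.4254 0.1967 0.008 ]]
21.843147707733465
[ 44.2826 -38.1921 131.3965]
```

Call:
{"fn": "drive_tool", "kwargs": {
  "deltas": [
    [[22, -20, 0, 0], [44, -40, 0, 0], [44, -40, 40, 0], [44, -40, 80, 0], [44, -40, 110, 0]]
  ],
  "jaw": 45
}}

```text
t: 2.67
tcp_pos: [0.4637, 0.3267, 0.1191]
tool_rot: [0.982, 0.188, -0.001, 0.0]
force: [-0.9, 0.0, -0.9]
finger_gap: 0.524
gripper_force: 0.0
```

Call:
{"fn": "drive_tool", "kwargs": {
  "deltas": [
    [[0, 0, 30, 0], [0, 0, 60, 0], [0, 0, 80, 0], [0, 0, 90, 0], [0, 0, 90, 0]]
  ]
}}

```text
t: 3.08
tcp_pos: [0.463, 0.3259, 0.0289]
tool_rot: [0.982, 0.188, -0.002, 0.001]
force: [-0.9, -0.8, 0.6]
finger_gap: 0.529
gripper_force: 0.0
```

Call:
{"fn": "drive_tool", "kwargs": {
  "deltas": [
    [[0, 0, 0, 0], [0, 0, 0, 0], [0, 0, 0, 0], [0, 0, 0, 0], [0, 0, 0, 0]]
  ],
  "jaw": 5,
  "force": 40
}}

```text
t: 3.5
tcp_pos: [0.4645, 0.3295, 0.0328]
tool_rot: [0.982, 0.188, 0.002, -0.002]
force: [-1.4, 7.1, -4.0]
finger_gap: 0.158
gripper_force: 40.1
```

Call:
{"fn": "drive_tool", "kwargs": {
  "deltas": [
    [[0, 0, 0, 0], [0, 0, 0, 0], [0, 0, 0, 0]]
  ]
}}

```text
t: 3.75
tcp_pos: [0.4645, 0.3294, 0.0328]
tool_rot: [0.982, 0.188, 0.002, -0.002]
force: [-1.1, 8.4, -3.8]
finger_gap: 0.157
gripper_force: 40.0
```

Call:
{"fn": "drive_tool", "kwargs": {
  "deltas": [
    [[0, 0, -15, 0], [0, 0, -40, 0], [0, 0, -75, 0], [0, 0, -110, 0]]
  ]
}}

```text
t: 4.08
tcp_pos: [0.4637, 0.3271, 0.1431]
tool_rot: [0.982, 0.188, -0.0, 0.0]
force: [0.7, 0.8, -0.4]
finger_gap: 0.151
gripper_force: 40.3
```

Call:
{"fn": "drive_tool", "kwargs": {
  "deltas": [
    [[-12, 36, 0, 0], [-25, 73, 0, 0], [-38, 110, 0, 0], [-51, 147, 0, 0], [-64, 184, 0, 0]]
  ]
}}

```text
t: 4.5
tcp_pos: [0.4729, 0.131, 0.1431]
tool_rot: [0.982, 0.188, 0.002, 0.0]
force: [1.7, -0.0, -1.5]
finger_gap: 0.16
gripper_force: 40.4
```

Call:
{"fn": "drive_tool", "kwargs": {
  "deltas": [
    [[-13, 37, 0, 0], [-26, 74, 0, 0], [-39, 111, 0, 0], [-52, 148, 0, 0], [-65, 185, 0, 0]]
  ]
}}

```text
t: 4.92
tcp_pos: [0.4807, -0.0656, 0.1429]
tool_rot: [0.982, 0.188, 0.001, 0.001]
force: [1.1, 0.7, -0.3]
finger_gap: 0.159
gripper_force: 40.4
```

Call:
{"fn": "drive_tool", "kwargs": {
  "deltas": [
    [[-8, 20, 0, 0.12], [-14, 36, 0, 0.24], [-14, 36, 0, 0.36], [-14, 36, 0, 0.48], [-14, 36, 0, 0.6]]
  ]
}}

```text
t: 5.33
tcp_pos: [0.4811, -0.1031, 0.1428]
tool_rot: [0.993, -0.114, 0.001, 0.0]
force: [0.1, -0.1, -1.8]
finger_gap: 0.159
gripper_force: 40.4
```

```bash
python3 - <<'E'
from h import *
import pickle
s=manip.sense();print(s["t"],s["tcp_pos"],s["q"],s["finger_gap"],s["force"])
R=Ro.from_quat(s["tool_rot"]).as_matrix();print(np.degrees(np.arctan2(R[1,0],R[0,0])),R[2])
m=vision.camera_model("wrist")
im=vision.snapshot("wrist");cv2.imwrite("pics/w3.png",im[:,:,::-1])
pickle.dump(m,open("w3.pkl","wb"))
print(wproj([(0.5906,-.1897,.072),(.6353,-.0024,.072),(.613,-.096,.03)],m))
E
```

```text
5.3333 [ 0.48107339 -0.10305459  0.1427744 ] [-4.38591814e-01  4.88135909e-01  1.85000841e+00 -2.58717397e-05
  8.00660778e-01  1.36168552e+00] 0.15898498593686336 [ 0.056985   -0.08420569 -1.78157208]
-13.147216022999707 [ 2.72296585e-03  5.96884816e-04 -9.99996115e-01]
[[419.67550166  49.97081519]
 [103.40653896  65.14834409]
 [261.34242772  58.3121459 ]]
```

View pics/w3.png

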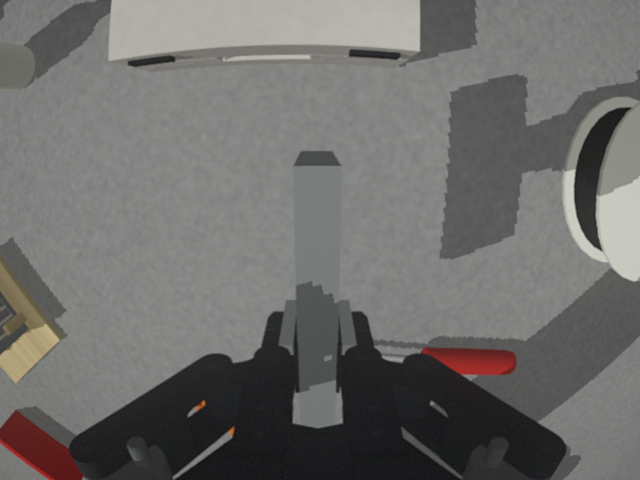

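The cassette is held and the unit front is at the top of the view, with its corners near (110,60) and (420,50). The bright slot strip is around (222 to 312, 57). Enlarging to read the corners.

```bash
python3 - <<'E'
import cv2,numpy as np
im=cv2.imread("pics/w3.png")
r=[cv2.resize(im[35:75,x:x+110],(800,290),interpolation=cv2.INTER_CUBIC) for x in (95,325)]
cv2.imwrite("pics/c3.png",np.vstack([r[0],r[1]]))
E
```

```text
(no output)
```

View pics/c3.png

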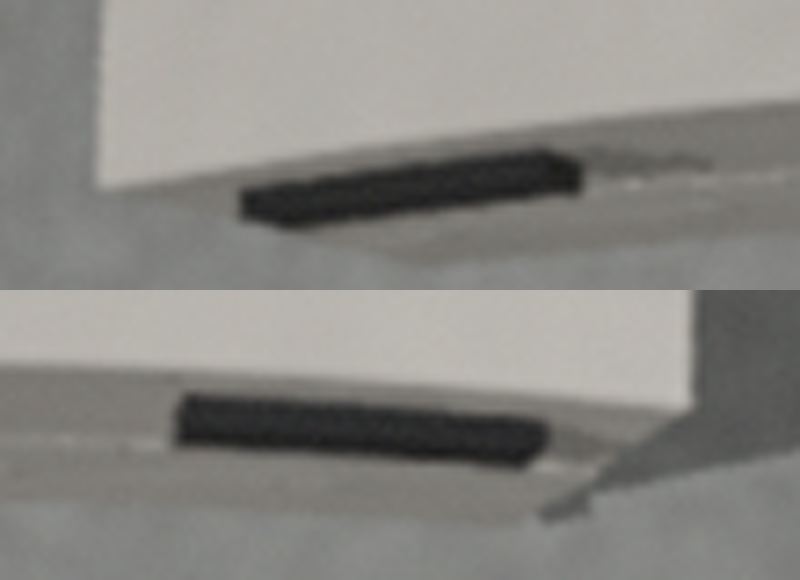

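Top corners of the unit's front read (108.8,61.1) and (420.2,51.2), bottom corners about (154,71) and (400,66.6).

```bash
python3 - <<'E'
from h import *
import pickle
np.set_printoptions(precision=4,suppress=True)
m=pickle.load(open("w3.pkl","rb"))
for a in (wplane([(108.8,61.1),(420.2,51.2)],m,.072),wplane([(154.1,71),(400,66.6)],m,0)):
    d=a[0]-a[1];print(a,a.mean(0),np.linalg.norm(d),np.degrees(np.arctan2(-d[0],d[1])))
E
```

```text
[[ 0.6363 -0.0069  0.072 ]
 [ 0.5898 -0.1898  0.072 ]] [ 0.613  -0.0984  0.072 ] 0.1887497725055733 -14.240748460809442
[[ 0.6372 -0.0069  0.    ]
 [ 0.5901 -0.1939  0.    ]] [ 0.6136 -0.1004  0.    ] 0.19286761244084252 -14.152343411217064
```

Call:
{"fn": "drive_tool", "kwargs": {
  "deltas": [
    [[0, 0, 35, 0.015], [0, 0, 70, 0.015], [0, 0, 100, 0.015], [0, 0, 112, 0.015], [0, 0, 114, 0.015]]
  ]
}}

```text
t: 5.8
tcp_pos: [0.4797, -0.1016, 0.0259]
tool_rot: [0.993, -0.117, -0.002, -0.0]
force: [-0.2, -0.5, -1.5]
finger_gap: 0.157
gripper_force: 40.2
```

Call:
{"fn": "drive_tool", "kwargs": {
  "deltas": [
    [[0, 0, 1, 0], [0, 0, 2, 0], [0, 0, 3, 0], [0, 0, 4, 0], [0, 0, 4, 0]]
  ]
}}

```text
t: 6.22
tcp_pos: [0.4816, -0.1025, 0.0244]
tool_rot: [0.993, -0.118, 0.001, 0.0]
force: [-0.1, 0.2, 0.2]
finger_gap: 0.154
gripper_force: 40.9
```

Call:
{"fn": "drive_tool", "kwargs": {
  "deltas": [
    [[0, 0, 1, 0], [0, 0, 1, 0]]
  ]
}}

```text
t: 6.38
tcp_pos: [0.4817, -0.1023, 0.0243]
tool_rot: [0.993, -0.118, 0.002, 0.0]
force: [-0.2, 0.7, 11.9]
finger_gap: 0.157
gripper_force: 42.3
```

Call:
{"fn": "drive_tool", "kwargs": {
  "deltas": [
    [[0, 0, 0, 0], [0, 0, 0, 0], [0, 0, 0, 0], [0, 0, 0, 0], [0, 0, 0, 0]]
  ],
  "jaw": 85
}}

```text
t: 6.8
tcp_pos: [0.4806, -0.1021, 0.0222]
tool_rot: [0.993, -0.118, -0.0, -0.0]
force: [0.2, -0.1, -0.1]
finger_gap: 0.86
gripper_force: 0.0
```

Call:
{"fn": "drive_tool", "kwargs": {
  "deltas": [
    [[0, 0, -7, 0], [0, 0, -15, 0], [0, 0, -15, 0], [0, 0, -15, 0]]
  ]
}}

```text
t: 7.13
tcp_pos: [0.4813, -0.1023, 0.0381]
tool_rot: [0.993, -0.118, 0.001, 0.0]
force: [-0.7, -0.2, -0.7]
finger_gap: 0.993
gripper_force: 0.0
```

```bash
python3 - <<'E'
from h import *
import pickle
s=manip.sense();print(s["t"],s["tcp_pos"],s["finger_gap"],s["force"])
im=vision.snapshot("side");cv2.imwrite("pics/s4.png",cv2.resize(im[130:270,200:440,::-1],None,fx=3,fy=3,interpolation=cv2.INTER_CUBIC))
E
```

```text
7.1333 [ 0.48125656 -0.10232414  0.0380862 ] 0.9931990143541777 [-0.74429924 -0.19524681 -0.66545046]
```

View pics/s4.png

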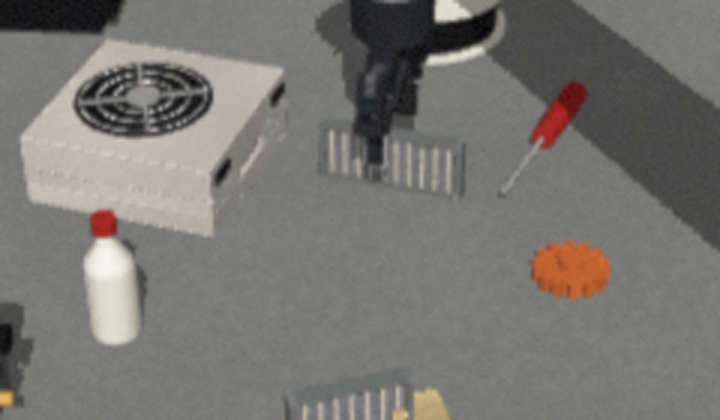

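The cassette stands free on the bench between the open fingers (crop (320,150) to (465,165)). Now I'll topple it with the -v finger.

Call:
{"fn": "drive_tool", "kwargs": {
  "deltas": [
    [[0, -15, 0, 0], [0, -28, 0, 0], [0, -34, 0, 0], [0, -39, 0, 0], [0, -44, 0, 0]]
  ]
}}

```text
t: 7.6
tcp_pos: [0.4911, -0.059, 0.0372]
tool_rot: [0.993, -0.118, -0.0, 0.0]
force: [-0.1, -0.7, -0.4]
finger_gap: 0.992
gripper_force: 0.0
```

Call:
{"fn": "drive_tool", "kwargs": {
  "deltas": [
    [[0, -5, 0, 0], [0, -10, 0, 0], [0, -15, 0, 0], [0, -20, 0, 0], [0, -20, 0, 0]]
  ]
}}

```text
t: 8.02
tcp_pos: [0.4958, -0.0391, 0.0373]
tool_rot: [0.993, -0.118, -0.0, -0.0]
force: [-0.9, -0.6, 0.3]
finger_gap: 0.994
gripper_force: 0.0
```

Call:
{"fn": "drive_tool", "kwargs": {
  "deltas": [
    [[0, 0, -40, 0], [0, 0, -80, 0], [0, 0, -100, 0], [0, 0, -100, 0]]
  ]
}}

```text
t: 8.35
tcp_pos: [0.4987, -0.0407, 0.1413]
tool_rot: [0.993, -0.118, 0.004, 0.001]
force: [-0.1, -0.5, 0.1]
finger_gap: 0.993
gripper_force: 0.0
```

```bash
python3 - <<'E'
from h import *
import pickle
s=manip.sense();print(s["t"],s["tcp_pos"],s["finger_gap"],s["force"])
m=vision.camera_model("wrist")
im=vision.snapshot("wrist");cv2.imwrite("pics/w4.png",im[:,:,::-1])
pickle.dump(m,open("w4.pkl","wb"))
E
```

```text
8.35 [ 0.49870653 -0.04074685  0.14126773] 0.9928184249619822 [-0.07144878 -0.45316111  0.0755012 ]
```

View pics/w4.png

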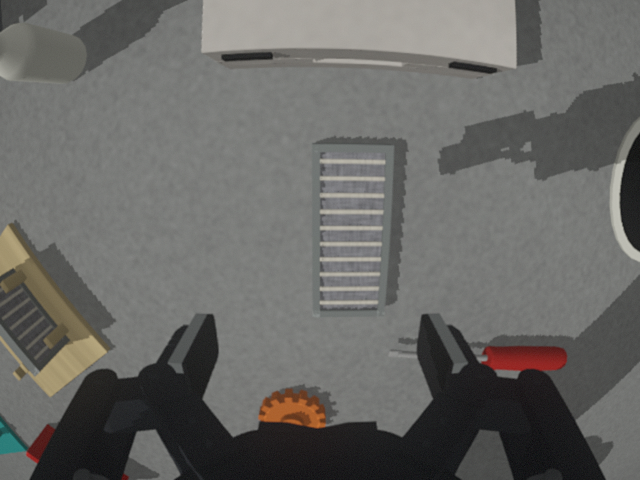

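The cassette lies flat, top-face corners (314,146), (394,147), (384,316) and (314,316).

```bash
python3 - <<'E'
from h import *
import pickle
np.set_printoptions(precision=4,suppress=True)
m=pickle.load(open("w4.pkl","rb"))
a=wplane([(314,146),(394,147),(384,316),(314,316)],m,.014)
print(a,a.mean(0));d=(a[0]+a[1]-a[2]-a[3])/2;print(np.linalg.norm(d),np.degrees(np.arctan2(d[1],d[0])),np.linalg.norm(a[0]-a[1]),np.linalg.norm(a[2]-a[3]))
# unit front corners from this view too
f=wplane([(203,51),(517,66)],m,.072);print(f,f.mean(0))
# gray-level refine: cassette mask area
im=cv2.imread("pics/w4.png");hsv=cv2.cvtColor(im,cv2.COLOR_BGR2HSV)
print([im[230,x].tolist() for x in range(306,324,2)]);print([im[230,x].tolist() for x in range(378,402,2)])
s=manip.sense();R=Ro.from_quat(s["tool_rot"]).as_matrix();print(np.degrees(np.arctan2(R[1,0],R[0,0])))
c=a.mean(0);u=d/np.linalg.norm(d);print(tool(c),tool(c-.055*u))
E
```

```text
[[ 0.5623 -0.0545  0.014 ]
 [ 0.5488 -0.1114  0.014 ]
 [ 0.4142 -0.0788  0.014 ]
 [ 0.4289 -0.0219  0.014 ]] [ 0.4886 -0.0667  0.014 ]
0.13793265863681073 -13.685905680882673 0.05842978251492807 0.05881327333706326
[[ 0.6372 -0.0075  0.072 ]
 [ 0.5913 -0.1903  0.072 ]] [ 0.6143 -0.0989  0.072 ]
[[125, 127, 127], [123, 125, 125], [122, 125, 124], [116, 118, 114], [114, 115, 110], [115, 116, 112], [112, 114, 110], [117, 120, 120], [112, 116, 117]]
[[137, 139, 141], [137, 140, 141], [115, 117, 115], [112, 115, 109], [113, 115, 110], [113, 114, 111], [99, 101, 98], [81, 81, 81], [81, 84, 82], [82, 84, 83], [82, 82, 79], [81, 83, 82]]
-13.587107705679086
[ -3.1009  27.4971 125.4189] [-58.0999  27.4024 125.1086]
```

Call:
{"fn": "drive_tool", "kwargs": {
  "deltas": [
    [[-29, 14, 0, 0], [-58, 27, 20, 0], [-58, 27, 60, 0], [-58, 27, 95, 0], [-58, 27, 115, 0]]
  ]
}}

```text
t: 8.82
tcp_pos: [0.4305, -0.052, 0.0193]
tool_rot: [0.993, -0.119, -0.002, -0.001]
force: [0.6, 0.4, 0.1]
finger_gap: 0.996
gripper_force: 0.0
```

Call:
{"fn": "drive_tool", "kwargs": {
  "deltas": [
    [[0, 0, 10, 0], [0, 0, 17, 0], [0, 0, 23, 0], [0, 0, 27, 0], [0, 0, 27, 0]]
  ]
}}

```text
t: 9.23
tcp_pos: [0.4328, -0.0524, -0.0052]
tool_rot: [0.993, -0.118, -0.0, -0.0]
force: [0.2, -0.3, -0.6]
finger_gap: 0.992
gripper_force: 0.0
```

```bash
python3 - <<'E'
from h import *
s=manip.sense();print(s["t"],s["tcp_pos"],s["finger_gap"],s["force"])
R=Ro.from_quat(s["tool_rot"]).as_matrix();print(np.degrees(np.arctan2(R[1,0],R[0,0])))
print("cassette centre in tool",tool([.4886,-.0667,.007]))
E
```

```text
9.2333 [ 0.4328296  -0.05243098 -0.00519789] 0.9920645541491038 [ 0.17101943 -0.26072874 -0.59039122]
-13.590122970217918
cassette centre in tool [ 57.55241798   0.76359793 -12.24204948]
```

Call:
{"fn": "drive_tool", "kwargs": {
  "deltas": [
    [[0, 0, -1, 0], [0, 0, -1, 0], [0, 0, -1, 0], [0, 0, -1, 0], [0, 0, -1, 0]]
  ],
  "jaw": 50,
  "force": 50
}}

```text
t: 9.65
tcp_pos: [0.4334, -0.0526, -0.0027]
tool_rot: [0.993, -0.118, 0.001, 0.0]
force: [-0.1, 0.8, 5.9]
finger_gap: 0.683
gripper_force: 54.0
```

Call:
{"fn": "drive_tool", "kwargs": {
  "deltas": [
    [[0, 0, -6, 0], [0, 0, -12, 0], [0, 0, -18, 0], [0, 0, -23, 0], [0, 0, -23, 0]]
  ]
}}

```text
t: 10.07
tcp_pos: [0.4335, -0.0527, 0.0204]
tool_rot: [0.993, -0.118, 0.001, 0.0]
force: [-0.1, -0.9, -2.0]
finger_gap: 0.686
gripper_force: 53.9
```

```bash
python3 - <<'E'
from h import *
import pickle
s=manip.sense();print(s["t"],s["tcp_pos"],s["finger_gap"],s["force"],s["gripper_force"],s["ft_torque"])
m=vision.camera_model("wrist")
im=vision.snapshot("wrist");cv2.imwrite("pics/w5.png",im[:,:,::-1])
pickle.dump(m,open("w5.pkl","wb"))
for n in("side","scene"):cv2.imwrite(f"pics/{n}5.png",vision.snapshot(n)[:,:,::-1])
R=Ro.from_quat(s["tool_rot"]).as_matrix();print(np.degrees(np.arctan2(R[1,0],R[0,0])),R[2])
print("mouth",tool([.6137,-.0985,.030]),"centre exp. px",)
a=np.radians(-13.8);u=np.array([np.cos(a),np.sin(a)]);v=np.array([-u[1],u[0]]);t=s["tcp_pos"]
for k in(57.5,):
  c=np.array([*(t[:2]+R[:2,0]*.0575)])
  for z in(.033,.037,.041): print(z,wproj([(*(c+.07*R[:2,0]+w*R[:2,1]),z) for w in(-.03,.03)],m))
E
```

```text
10.0667 [ 0.43351195 -0.05265561  0.0204071 ] 0.6864671448205094 [-0.07042317 -0.90397212 -1.97268731] 53.92056226730347 [0.03636085 0.09983792 0.06345884]
-13.587026236747471 [ 1.83790273e-03  2.53974391e-04 -9.99998279e-01]
mouth [186.37743587   2.23280018 -10.51205593] centre exp. px
0.033 [[ 2.29475867e+02  6.29589660e-02]
 [ 4.01018812e+02 -3.83504441e-01]]
0.037 [[226.90143341  -3.32530167]
 [403.49761017  -3.79780833]]
0.041 [[224.17996278  -6.89461329]
 [406.11857023  -7.39562208]]
```

```bash
python3 - <<'E'
from h import *
import pickle
np.set_printoptions(precision=4,suppress=True,linewidth=160)
a=np.radians(-13.95);u=np.array([np.cos(a),np.sin(a),0]);v=np.array([-u[1],u[0],0]);M=np.array([.6137,-.0985,0])
def front(uv,m):
    c,d=wray(uv,m);s=((M-c)@u)/(d@u);X=c+d*s[:,None];return np.c_[(X-M)@v,X[:,2]]
# calibration check: held cassette in w3
m3=pickle.load(open("w3.pkl","rb"));t=np.array([.48107,-.10305,.1428]);y=np.radians(-13.147);x=np.array([np.cos(y),np.sin(y),0]);yy=np.array([np.sin(y),-np.cos(y),0])
print("w3 expect front end",wproj([t+x*.07+yy*w+[0,0,.0352] for w in(-.007,0,.007)],m3))
for n,x0,x1 in(("w3",205,330),("w4",295,420)):
    m=pickle.load(open(n+".pkl","rb"));g=cv2.imread(f"pics/{n}.png")[:,:,1].astype(int)
    pts=[]
    for col in range(x0,x1,5):
        r=g[48:75,col];k=int(r[5:].argmax())+53;pts.append((col,k,g[k,col]))
    f=front([(p[0],p[1]) for p in pts],m)
    print(n,[(p[0],p[1],int(p[2]),round(q[0]*1000,1),round(q[1]*1000,1)) for p,q in zip(pts,f)])
m=pickle.load(open("w3.pkl","rb"))
print(front([(128,61.1),(174.8,60),(349,52),(400.4,54.5),(108.8,61.1),(420.2,51.2),(154.1,71),(400,66.6)],m)*1000)
E
```

```text
w3 expect front end [[290.9065 161.8502]
 [315.1497 161.6977]
 [339.4077 161.7758]]
w3 [(205, 69, 134, np.float64(54.8), np.float64(-12.6)), (210, 58, 136, np.float64(36.6), np.float64(35.9)), (215, 74, 136, np.float64(55.9), np.float64(-47.3)), (220, 68, 135, np.float64(42.3), np.float64(-13.2)), (225, 60, 162, np.float64(29.2), np.float64(23.4)), (230, 59, 176, np.float64(24.9), np.float64(26.2)), (235, 58, 179, np.float64(20.7), np.float64(29.0)), (240, 58, 179, np.float64(17.4), np.float64(27.9)), (245, 57, 181, np.float64(13.4), np.float64(30.8)), (250, 58, 180, np.float64(10.8), np.float64(25.9)), (255, 57, 179, np.float64(6.8), np.float64(29.0)), (260, 57, 181, np.float64(3.5), np.float64(28.3)), (265, 57, 183, np.float64(0.1), np.float64(27.6)), (270, 57, 183, np.float64(-3.3), np.float64(27.0)), (275, 56, 182, np.float64(-7.1), np.float64(30.4)), (280, 56, 184, np.float64(-10.4), np.float64(30.0)), (285, 56, 186, np.float64(-13.7), np.float64(29.7)), (290, 56, 186, np.float64(-17.1), np.float64(29.4)), (295, 57, 185, np.float64(-20.2), np.float64(25.3)), (300, 57, 185, np.fl
[... 1081 characters left out ...]
), (370, 62, 173, np.float64(-7.6), np.float64(26.7)), (375, 62, 172, np.float64(-10.9), np.float64(27.8)), (380, 62, 174, np.float64(-14.1), np.float64(29.0)), (385, 63, 173, np.float64(-18.1), np.float64(26.1)), (390, 63, 173, np.float64(-21.3), np.float64(27.5)), (395, 63, 174, np.float64(-24.6), np.float64(28.9)), (400, 64, 173, np.float64(-28.6), np.float64(26.3)), (405, 63, 134, np.float64(-30.9), np.float64(32.0)), (410, 53, 132, np.float64(-25.4), np.float64(67.9)), (415, 53, 148, np.float64(-28.1), np.float64(69.2))]
[[ 86.3488  60.3512]
 [ 60.1571  41.3396]
 [-55.2296  47.3344]
 [-87.5045  49.9767]
 [ 94.8939  71.1034]
 [-95.8976  66.5511]
 [ 92.4907   4.5444]
 [-98.2101   0.4133]]
```

```bash
python3 - <<'E'
from h import *
import pickle
np.set_printoptions(precision=2,suppress=True,linewidth=160)
m=pickle.load(open("w5.pkl","rb"));g=cv2.GaussianBlur(cv2.imread("pics/w5.png"),(3,3),0).astype(float).mean(2)
s=manip.sense();R=Ro.from_quat(s["tool_rot"]).as_matrix();t=np.array(s["tcp_pos"])
ys=np.arange(-38,38.1,.5)
for dx in(40,55,70,85,100,115):
    X=[t+R[:,0]*dx/1000+R[:,1]*y/1000+[0,0,.037-t[2]] for y in ys]
    px=wproj(X,m).astype(np.float32);p=cv2.remap(g.astype(np.float32),px[None,:,0],px[None,:,1],cv2.INTER_LINEAR)[0]
    print(dx,px[0],p[::1][:26].astype(int).tolist(),p[-26:].astype(int).tolist())
E
```

```text
40 [211.91 241.84] [135, 135, 136, 136, 137, 136, 137, 136, 136, 137, 137, 138, 138, 139, 139, 140, 138, 132, 126, 124, 124, 125, 125, 125, 125, 125] [85, 85, 85, 85, 85, 85, 86, 96, 113, 116, 100, 92, 92, 92, 92, 91, 90, 90, 90, 90, 90, 89, 89, 89, 89, 89]
55 [208.59 201.88] [136, 137, 137, 137, 138, 139, 139, 139, 139, 138, 138, 136, 134, 133, 134, 134, 132, 128, 126, 125, 125, 125, 125, 125, 126, 126] [124, 124, 124, 124, 124, 124, 124, 124, 122, 110, 95, 91, 90, 90, 90, 90, 90, 90, 91, 92, 92, 92, 92, 90, 90, 91]
70 [205.98 160.04] [134, 133, 133, 133, 134, 134, 134, 135, 135, 136, 136, 136, 136, 138, 139, 139, 136, 129, 126, 126, 126, 126, 126, 126, 127, 127] [125, 125, 125, 124, 124, 124, 124, 124, 122, 106, 90, 90, 91, 91, 91, 92, 91, 90, 89, 89, 88, 88, 88, 89, 89, 89]
85 [204.23 117.26] [134, 134, 134, 135, 135, 134, 134, 135, 134, 134, 135, 135, 134, 134, 135, 134, 131, 127, 125, 125, 126, 125, 126, 126, 126, 126] [125, 125, 125, 124, 124, 124, 124, 124, 119, 102, 91, 90, 90, 90, 89, 89, 89, 90, 90, 90, 90, 90, 89, 89, 88, 89]
100 [203.45  74.65] [131, 133, 134, 135, 135, 135, 135, 135, 135, 135, 135, 135, 135, 135, 135, 134, 129, 125, 124, 124, 124, 124, 124, 124, 125, 125] [125, 125, 124, 124, 124, 124, 124, 124, 116, 97, 88, 88, 88, 87, 86, 86, 86, 87, 86, 86, 87, 86, 86, 86, 86, 86]
115 [203.62  33.27] [132, 131, 132, 132, 133, 132, 132, 132, 131, 130, 130, 128, 127, 126, 127, 127, 125, 122, 121, 122, 122, 122, 122, 122, 123, 122] [123, 122, 123, 122, 122, 122, 122, 120, 106, 89, 84, 84, 84, 84, 84, 84, 85, 85, 84, 84, 84, 83, 83, 84, 83, 84]
```

Edges of the held cassette read ±29.8 mm about the tool axis, so it is centred and straight. The slot strip shows at lateral ±31 and height 22 to 38 mm, as expected. Now the approach.

Call:
{"fn": "drive_tool", "kwargs": {
  "deltas": [
    [[10, 1, 0, 0.006], [25, 1, 0, 0.006], [40, 1, 0, 0.006], [50, 1, 0, 0.006], [50, 1, 0, 0.006]]
  ]
}}

```text
t: 10.63
tcp_pos: [0.4856, -0.0668, 0.0193]
tool_rot: [0.993, -0.121, 0.003, 0.001]
force: [0.1, -1.2, -2.0]
finger_gap: 0.687
gripper_force: 53.9
```

Call:
{"fn": "drive_tool", "kwargs": {
  "deltas": [
    [[4, 0, 0, 0], [7, 0, 0, 0], [10, 0, 0, 0], [13, 0, 0, 0], [16, 0, 0, 0]]
  ]
}}

```text
t: 11.05
tcp_pos: [0.4896, -0.0665, 0.0184]
tool_rot: [0.992, -0.122, -0.008, -0.002]
force: [-13.5, 1.0, 1.7]
finger_gap: 0.687
gripper_force: 54.3
```

```bash
python3 - <<'E'
from h import *
s=manip.sense();print(s["t"],s["tcp_pos"],s["finger_gap"],s["force"],s["gripper_force"],s["ft_torque"]);print(tool([.6137,-.0985,.03]))
E
```

```text
11.05 [ 0.48956417 -0.06651165  0.01842396] 0.687279556271188 [-13.53382948   0.95806704   1.74977285] 54.30292546749115 [-0.08407432  1.92069596 -0.62674186]
[127.97631571   0.88974965 -13.71988794]
```

Contact at the mouth. The moment (-0.69 N m about z) points to the cassette's -v corner, and the tool also sits about 1 mm low. Back off, then correct both.

Call:
{"fn": "drive_tool", "kwargs": {
  "deltas": [
    [[-18, 0, 0, 0], [-26, 0, 0, 0], [-26, 0, 0, 0], [-26, 0, 0, 0], [-26, 0, 0, 0]]
  ]
}}

```text
t: 11.47
tcp_pos: [0.4733, -0.0634, 0.0195]
tool_rot: [0.993, -0.121, 0.001, 0.0]
force: [0.5, 0.5, -0.9]
finger_gap: 0.688
gripper_force: 54.2
```

```bash
python3 - <<'E'
from h import *
import pickle
np.set_printoptions(precision=2,suppress=True,linewidth=170)
s=manip.sense();print(s["t"],s["tcp_pos"],s["finger_gap"],s["force"],s["ft_torque"]);print(tool([.6137,-.0985,.03]))
m=vision.camera_model("wrist");im=vision.snapshot("wrist");cv2.imwrite("pics/w6.png",im[:,:,::-1])
g=cv2.GaussianBlur(im,(3,3),0).astype(np.float32).mean(2)
R=Ro.from_quat(s["tool_rot"]).as_matrix();t=np.array(s["tcp_pos"]);print(np.degrees(np.arctan2(R[1,0],R[0,0])),R[2])
ys=np.arange(-38,38.1,.5)
for dx in(40,55,70,85,100,110):
    X=[t+R[:,0]*dx/1000+R[:,1]*y/1000+[0,0,.037-t[2]] for y in ys]
    px=wproj(X,m).astype(np.float32);p=cv2.remap(g,px[None,:,0],px[None,:,1],cv2.INTER_LINEAR)[0]
    print(dx,p[10:24].astype(int).tolist(),p[-24:-10].astype(int).tolist())
# nose height from side+scene: dump crops' data by triangulating later
for n in("side","scene"):cv2.imwrite(f"pics/{n}6.png",vision.snapshot(n)[:,:,::-1])
E
```

```text
11.4667 [ 0.47 -0.06  0.02] 0.6881464822832514 [ 0.47  0.53 -0.9 ] [ 0.05  0.05 -0.1 ]
[144.78   0.21 -10.07]
-13.939721744283785 [ 0.  0. -1.]
40 [137, 137, 137, 139, 139, 139, 137, 132, 127, 125, 125, 124, 124, 125] [86, 99, 117, 122, 122, 122, 119, 104, 90, 88, 90, 90, 90, 90]
55 [134, 134, 135, 136, 137, 139, 138, 133, 127, 125, 125, 125, 125, 125] [124, 124, 124, 124, 124, 123, 118, 102, 92, 91, 91, 91, 91, 90]
70 [137, 135, 134, 134, 134, 134, 133, 129, 126, 125, 125, 125, 126, 126] [124, 124, 124, 124, 124, 124, 116, 98, 91, 90, 90, 89, 88, 88]
85 [132, 132, 132, 133, 134, 134, 133, 128, 125, 126, 126, 126, 126, 125] [124, 125, 124, 124, 124, 123, 111, 93, 88, 89, 88, 88, 89, 90]
100 [134, 134, 133, 133, 132, 131, 129, 125, 124, 124, 124, 124, 125, 124] [124, 123, 123, 124, 124, 120, 104, 91, 90, 89, 89, 88, 88, 87]
110 [135, 135, 135, 134, 133, 134, 130, 124, 122, 122, 123, 122, 123, 123] [122, 123, 123, 122, 123, 116, 101, 91, 91, 92, 91, 90, 90, 89]
```

Call:
{"fn": "drive_tool", "kwargs": {
  "deltas": [
    [[0, -0.5, -1.2, 0.004], [5, -0.5, -1.2, 0.004], [10, -0.5, -1.2, 0.004], [13, -0.5, -1.2, 0.004], [13, -0.5, -1.2, 0.004]]
  ]
}}

```text
t: 12.03
tcp_pos: [0.4862, -0.0661, 0.0206]
tool_rot: [0.992, -0.123, 0.001, 0.0]
force: [0.7, -0.2, -1.6]
finger_gap: 0.69
gripper_force: 54.2
```

Call:
{"fn": "drive_tool", "kwargs": {
  "deltas": [
    [[3, 0, 0, 0], [6, 0, 0, 0], [9, 0, 0, 0], [12, 0, 0, 0], [12, 0, 0, 0]]
  ]
}}

```text
t: 12.45
tcp_pos: [0.4971, -0.0688, 0.0206]
tool_rot: [0.992, -0.123, 0.001, 0.0]
force: [0.2, 0.0, -1.2]
finger_gap: 0.686
gripper_force: 54.2
```

```bash
python3 - <<'E'
from h import *
s=manip.sense();print(s["t"],s["tcp_pos"],s["finger_gap"],s["force"],s["gripper_force"],s["ft_torque"]);print(tool([.6137,-.0985,.03]))
E
```

```text
12.45 [ 0.49714583 -0.06878788  0.02057821] 0.6855163427972156 [ 0.24681429  0.01792483 -1.20329016] 54.15236234664917 [-0.03227522  0.10733499  0.03425337]
[120.29608988   0.2860337   -9.23162679]
```

It's in: no force, 7 mm inside. Continuing.

Call:
{"fn": "drive_tool", "kwargs": {
  "deltas": [
    [[5, 0, 0, 0], [10, 0, 0, 0], [15, 0, 0, 0], [20, 0, 0, 0], [25, 0, 0, 0]]
  ]
}}

```text
t: 12.87
tcp_pos: [0.521, -0.0747, 0.0205]
tool_rot: [0.992, -0.123, 0.0, 0.0]
force: [0.4, 0.3, -2.0]
finger_gap: 0.689
gripper_force: 54.2
```

Call:
{"fn": "drive_tool", "kwargs": {
  "deltas": [
    [[5, 0, 0, 0], [10, 0, 0, 0], [15, 0, 0, 0], [20, 0, 0, 0], [25, 0, 0, 0]]
  ]
}}

```text
t: 13.28
tcp_pos: [0.545, -0.0808, 0.0205]
tool_rot: [0.992, -0.123, -0.0, -0.0]
force: [0.8, 0.8, -1.5]
finger_gap: 0.686
gripper_force: 54.2
```

Call:
{"fn": "drive_tool", "kwargs": {
  "deltas": [
    [[5, 0, 0, 0], [10, 0, 0, 0], [15, 0, 0, 0], [20, 0, 0, 0], [25, 0, 0, 0]]
  ]
}}

```text
t: 13.7
tcp_pos: [0.5692, -0.0869, 0.0205]
tool_rot: [0.992, -0.123, -0.0, -0.0]
force: [0.5, -0.5, -1.4]
finger_gap: 0.684
gripper_force: 54.2
```

Call:
{"fn": "drive_tool", "kwargs": {
  "deltas": [
    [[5, 0, 0, 0], [10, 0, 0, 0], [15, 0, 0, 0], [20, 0, 0, 0], [23, 0, 0, 0]]
  ]
}}

```text
t: 14.12
tcp_pos: [0.592, -0.0927, 0.0206]
tool_rot: [0.992, -0.123, 0.0, 0.0]
force: [0.2, -0.1, -1.7]
finger_gap: 0.688
gripper_force: 54.2
```

```bash
python3 - <<'E'
from h import *
s=manip.sense();print(s["t"],s["tcp_pos"],s["finger_gap"],s["force"],s["gripper_force"],s["ft_torque"]);print(tool([.6137,-.0985,.03]))
E
```

```text
14.1167 [ 0.59201005 -0.09268726  0.02057926] 0.6877344383951568 [ 0.2332471  -0.12879581 -1.73034705] 54.15214240550995 [ 0.00583255  0.06634957 -0.00878823]
[22.46151013  0.32843816 -9.40025755]
```

Call:
{"fn": "drive_tool", "kwargs": {
  "deltas": [
    [[0, 0, 0, 0], [0, 0, 0, 0], [0, 0, 0, 0], [0, 0, -10, 0], [0, 0, -35, 0]]
  ],
  "jaw": 82
}}

```text
t: 14.53
tcp_pos: [0.5884, -0.0915, 0.0535]
tool_rot: [0.992, -0.123, -0.004, -0.001]
force: [0.0, -0.3, -0.3]
finger_gap: 0.963
gripper_force: 0.0
```

Call:
{"fn": "drive_tool", "kwargs": {
  "deltas": [
    [[-20, 0, 0, 0], [-45, 0, 0, 0], [-45, 0, 0, 0], [-45, 0, 0, 0], [-45, 0, 0, 0]]
  ],
  "jaw": 0,
  "force": 30
}}

```text
t: 14.95
tcp_pos: [0.5483, -0.0817, 0.0563]
tool_rot: [0.992, -0.123, 0.001, 0.0]
force: [-0.2, 0.2, -0.2]
finger_gap: 0.249
gripper_force: 0.0
```

Call:
{"fn": "drive_tool", "kwargs": {
  "deltas": [
    [[0, 0, 0, 0], [0, 0, 10, 0], [0, 0, 20, 0], [0, 0, 30, 0], [0, 0, 30, 0]]
  ]
}}

```text
t: 15.37
tcp_pos: [0.5459, -0.0809, 0.0228]
tool_rot: [0.992, -0.123, -0.002, -0.001]
force: [0.6, -0.3, 0.7]
finger_gap: -0.003
gripper_force: 0.0
```

```bash
python3 - <<'E'
from h import *
s=manip.sense();print(s["t"],s["tcp_pos"],s["finger_gap"],s["force"],s["gripper_force"]);print(tool([.6137,-.0985,.03]))
E
```

```text
15.3667 [ 0.54592425 -0.08091736  0.02275189] -0.003433334620232917 [ 0.63768766 -0.27136063  0.74028526] 0.0
[69.98237093  0.45200913 -7.58285568]
```

Call:
{"fn": "drive_tool", "kwargs": {
  "deltas": [
    [[6, 0, -1, 0], [12, 0, -1, 0], [18, 0, -1, 0], [22, 0, -1, 0], [26, 0, -1, 0]]
  ]
}}

```text
t: 15.78
tcp_pos: [0.5734, -0.0879, 0.0269]
tool_rot: [0.992, -0.123, 0.0, 0.0]
force: [-0.9, 0.6, 1.4]
finger_gap: 0.002
gripper_force: 0.7
```

Call:
{"fn": "drive_tool", "kwargs": {
  "deltas": [
    [[4, 0, 0, 0], [8, 0, 0, 0], [12, 0, 0, 0], [15, 0, 0, 0], [18, 0, 0, 0]]
  ]
}}

```text
t: 16.2
tcp_pos: [0.587, -0.091, 0.0263]
tool_rot: [0.992, -0.123, -0.004, -0.001]
force: [-8.2, 1.9, 5.6]
finger_gap: -0.0
gripper_force: 3.7
```

Call:
{"fn": "drive_tool", "kwargs": {
  "deltas": [
    [[2, 0, 0, 0], [4, 0, 0, 0], [5, 0, 0, 0], [6, 0, 0, 0]]
  ]
}}

```text
t: 16.53
tcp_pos: [0.5924, -0.0923, 0.0262]
tool_rot: [0.992, -0.123, -0.004, -0.001]
force: [-7.8, 1.2, 5.1]
finger_gap: 0.0
gripper_force: 3.5
```

```bash
python3 - <<'E'
from h import *
s=manip.sense();print(s["t"],s["tcp_pos"],s["force"],s["ft_torque"]);print(tool([.6137,-.0985,.03]))
E
```

```text
16.5333 [ 0.59242434 -0.09229089  0.02618178] [-7.75568813  1.15164188  5.1348785 ] [ 0.3025313   1.02108471 -0.00532375]
[22.11514604  0.81886955 -4.00438348]
```

Call:
{"fn": "drive_tool", "kwargs": {
  "deltas": [
    [[1, 0, 0, 0], [2, 0, 0, 0], [3, 0, 0, 0], [3, 0, 0, 0]]
  ]
}}

```text
t: 16.87
tcp_pos: [0.5958, -0.0932, 0.0262]
tool_rot: [0.992, -0.123, -0.004, -0.001]
force: [-6.0, 2.1, 3.9]
finger_gap: -0.002
gripper_force: 3.1
```

Call:
{"fn": "drive_tool", "kwargs": {
  "deltas": [
    [[1, 0, 0, 0], [2, 0, 0, 0], [3, 0, 0, 0], [3, 0, 0, 0]]
  ]
}}

```text
t: 17.2
tcp_pos: [0.5984, -0.0938, 0.0262]
tool_rot: [0.992, -0.123, -0.004, -0.001]
force: [-5.6, 1.5, 4.1]
finger_gap: -0.003
gripper_force: 3.2
```

Call:
{"fn": "drive_tool", "kwargs": {
  "deltas": [
    [[1, 0, 0, 0], [2, 0, 0, 0], [2, 0, 0, 0]]
  ]
}}

```text
t: 17.45
tcp_pos: [0.5984, -0.0938, 0.0261]
tool_rot: [0.992, -0.123, -0.006, -0.001]
force: [-9.8, 2.4, 6.8]
finger_gap: 0.004
gripper_force: 4.8
```

Call:
{"fn": "drive_tool", "kwargs": {
  "deltas": [
    [[1, 0, 0, 0], [2, 0, 0, 0], [2, 0, 0, 0]]
  ]
}}

```text
t: 17.7
tcp_pos: [0.5984, -0.0937, 0.0259]
tool_rot: [0.992, -0.123, -0.008, -0.001]
force: [-11.4, 3.6, 9.9]
finger_gap: -0.003
gripper_force: 6.3
```

```bash
python3 - <<'E'
from h import *
s=manip.sense();print(s["t"],s["tcp_pos"],s["force"],s["ft_torque"]);print(tool([.6137,-.0985,.03]))
E
```

```text
17.7 [ 0.59843647 -0.09374151  0.02594288] [-11.35032269   3.55522094   9.8748756 ] [ 0.3469394   1.98421513 -0.00683693]
[15.89295044  0.889966   -4.32444745]
```

Call:
{"fn": "drive_tool", "kwargs": {
  "deltas": [
    [[2, 0, 0, 0], [4, 0, 0, 0], [4, 0, 0, 0]]
  ]
}}

```text
t: 17.95
tcp_pos: [0.5985, -0.0937, 0.0258]
tool_rot: [0.992, -0.123, -0.013, -0.002]
force: [-19.3, 2.3, 14.4]
finger_gap: -0.001
gripper_force: 9.4
```

Call:
{"fn": "drive_tool", "kwargs": {
  "deltas": [
    [[-6, 0, 0, 0], [-15, 0, 0, 0], [-30, 0, 0, 0], [-60, 0, -20, 0], [-90, 0, -60, 0]]
  ]
}}

```text
t: 18.37
tcp_pos: [0.5247, -0.0756, 0.0775]
tool_rot: [0.992, -0.123, -0.003, -0.001]
force: [-0.8, -0.1, 0.5]
finger_gap: 0.003
gripper_force: 0.0
```

```bash
python3 - <<'E'
from h import *
np.set_printoptions(precision=1,suppress=True,linewidth=170)
s=manip.sense();print(s["t"],s["tcp_pos"],s["force"])
m=vision.camera_model("wrist");im=vision.snapshot("wrist");cv2.imwrite("pics/w7.png",im[:,:,::-1])
g=im.astype(np.float32).mean(2)
a=np.radians(-14);u=np.array([np.cos(a),np.sin(a),0]);v=np.array([-u[1],u[0],0]);M=np.array([.6137,-.0985,0])
# profiles along u on plane z=.036 (cassette top) across mouth
xs=np.arange(-20,6.1,1)
for w in(-20,0,20,-45,45):
    px=wproj([M+u*x/1000+v*w/1000+[0,0,.036] for x in xs],m).astype(np.float32)
    print(w,px[0],cv2.remap(g,px[None,:,0],px[None,:,1],cv2.INTER_LINEAR)[0].astype(int).tolist())
xs=np.arange(-40,41,2.)
px=wproj([M-u*.003+v*w/1000+[0,0,.036] for w in xs],m).astype(np.float32)
print(cv2.remap(g,px[None,:,0],px[None,:,1],cv2.INTER_LINEAR)[0].astype(int).tolist())
E
```

```text
18.3667 [ 0.5 -0.1  0.1] [-0.8 -0.1  0.5]
-20 [357.5 141.2] [123, 123, 123, 123, 122, 125, 125, 124, 124, 124, 124, 127, 130, 114, 117, 117, 118, 117, 117, 115, 111, 117, 157, 167, 167, 167, 167]
0 [316.7 141. ] [127, 126, 123, 120, 118, 118, 119, 122, 127, 127, 127, 126, 125, 117, 117, 118, 117, 117, 118, 114, 110, 112, 151, 166, 165, 165, 164]
20 [275.9 141.6] [125, 125, 125, 121, 121, 121, 123, 123, 125, 124, 125, 125, 126, 121, 117, 117, 118, 117, 117, 116, 110, 112, 145, 163, 165, 165, 165]
-45 [407.1 142.6] [124, 124, 124, 123, 124, 123, 124, 125, 126, 126, 126, 124, 123, 124, 123, 125, 124, 124, 119, 115, 113, 120, 160, 168, 169, 169, 169]
45 [226.4 143.4] [128, 126, 124, 123, 124, 127, 129, 129, 128, 127, 125, 125, 125, 125, 125, 124, 124, 123, 118, 118, 118, 112, 141, 165, 167, 166, 166]
[129, 129, 127, 122, 124, 137, 116, 141, 130, 118, 117, 118, 117, 117, 117, 117, 118, 118, 119, 117, 117, 117, 117, 116, 117, 118, 117, 117, 116, 117, 117, 117, 121, 128, 142, 121, 126, 125, 124, 124, 126]
```

Pushing at 19 N moved it no further, and all three profiles put the cassette's rear edge about 6 to 7 mm out, straight across. Handing in.

```bash
python3 -c "
from station import manip
print(manip.sign_off())"
```

```text
the job is handed in; nothing more can be done
None
```

The long cassette is in the filter slot and pushed against its hard stops, showing about 6 mm; I never gripped or pushed the short one, and the job is handed in (no verdict came back).

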